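Empty the tilting wax kettle

ROBOT

A 6-joint arm with a two-finger parallel gripper is mounted at the origin on the work surface. World frame = base frame: x ahead of the robot, y to its left, z up, the work surface at z = 0. Lengths are in mm, angles in rad, forces in N, time in s.
With the tool pointing down it reaches from about 275 to 1000 mm from the base axis. Payload 8.4 kg.
Tool frame: the origin (TCP) lies between the finger pads; the fingertips stand 11 mm ahead of it and the grasp point (between the pads) lies 8 mm behind it; z points along the fingers, y is the direction in which the jaws open and shut (so a half turn about z gives the same grasp; the last joint's range is limited). The gripper opens to 85 mm and grips with 20 to 120 N. Pads are 22 mm wide; open, the fingers measure 114 mm over their backs; the gripper's body (76 mm by 85 mm) begins 54 mm behind the grasp point. The pads swing forward as they close: fully open they stand 13 mm farther back than shut.
Start: joints at [1.165, 0.353, 1.633, -0, 1.155, -0.002], TCP at [245.571, 574.737, 242.281] pointing down, gripper open.
Joint ranges: [-2.63, 2.63], [-0.92, 2.1], [0.06, 2.66], [-1.3, 4.44], [0, 2.69], [-3.02, 3.02]. Speed limits (rad/s): [2.22, 2.22, 2.79, 3.14, 3.14, 3.14].

INTERFACE

Orientations are given as [roll, pitch, yaw] about the fixed x, y, z axes, in that order (R = Rz(yaw) Ry(pitch) Rx(roll)).
In Python, from rig import r, eyes gives the robot as it stands. The module is installed in compiled form; this text tells all that it offers.
- The arm moves only by the tool servo_tool, never from a script. Its argument "rows" is a list of rows, each a list of 3 entries, a list of its own where there are three numbers: the shift along the world's x, y, z in cm, then the turn about the world's z in rad, then the finger opening in cm, from 0 to 8.54. A call has 1 to 5 rows; each row shifts and turns the commanded pose from where the row before left it; what a row does not reach is not made up. A row lasts 1/12 s, in which the tool goes at most 41.7 mm and 7.16 degrees, less where a joint would pass 70% of its speed; a pose out of reach is approached as far as the arm can. A call is refused whole if a number of a shift passes 4.17 or a number of a turn 0.125, either way. A call with a gripper value outside its range is refused whole. The fingers move at their own pace and stop on an object; "squeeze" is the grip in N (left out, the last holds). Time passes only in rows, so rows that do not move let the fingers close. It gives the time, the measured TCP pose, the force and the opening at its end, in the units of the state.
- r.sense(): the state, without advancing time (a new reading comes with each control period).
- eyes.grab_frame(name): name is "scene" or "top"; returns a dict with "frame" (384x512x3 uint8, red, green, blue), "depth" (384x512 float32, mm along the optical axis (not along the pixel's ray), 0 where there is no reading), "vertical_fov" (degrees; the focal length in pixels is half the picture's height over the tangent of half this angle, whatever the lens; pixels are square), "cx", "cy" (the principal point, pixels), "camera_from_world" (4x4, takes a point from world to camera coordinates). Camera axes: x right, y down, z forward; pixel columns grow to the right and rows downward; lengths in mm; the calibration is good to about 2 mm. A picture is of the moment at which its call begins.
- r.sign_off(): hands the job in, once; it reports no verdict.
The state is a dict: "clock": time; "qpos": joint angles; "qvel": joint speeds; "joint_efforts": joint torques, N m; "eef_pos": TCP position; "tcp_rot": TCP orientation; "contact_force": force on the tool from outside, world axes, zero at the start; "wrist_torque": the same for the moment, N m; "opening": opening from 0.0 (shut) to 1.0 (fully open).
Only numpy, scipy, OpenCV 4.12 (cv2) and the standard library are available. Lean on these libraries where they do the work, as an engineer would, in place of code of your own. Each camera call takes 0.05 s, during which the arm holds its last target.

TASK

Empty the wax kettle: slide the drip tray along the bench until it lies under the pot's pouring lip, then swing the lever right over so that the pot tips and every lump of wax drops into the tray. When the pot is empty, swing it all the way back upright onto its rest, leaving all five lumps in the tray flat on the bench, and do not disturb the bottle, jar or scale.

Things in the scene. Friction and masses are not known exactly. Their poses are not given: they have to be found in the camera images.
- kettle: tilting wax kettle bolted to the bench: white housing (y -208 to -48 mm, x +-100 mm, 36 mm high) and two raked steel cheeks (x = +-97 mm, behind y = -50 mm below 60 mm height) that carry an open steel pot on trunnions. Origin: on the bench, straight below the middle of the trunnion axis, which is 155 mm up and runs along x. The pot pours towards +y; the lever is on the -x side. z up.
- pot (a joint): tilt of the pot about the trunnion axis, rad: 0 upright against its stop, growing as it tips towards the kettle's +y, to 2.2 at the far stop (126 degrees, mouth steeply down). The pivot is stiff (0.45 N m of friction), so the pot stays where it is left; tipping takes up to 0.9 N m (8 N at the lever, square to it). The lumps slide out only near the far stop, at 1.9 to 2.2 rad.
- lever_grip (a point): middle of the lever's black round sleeve, which spins freely on its pin: 26 mm thick, 72 mm long, along the kettle's x, end free to -x, bar 43 mm to +x of here. It is 155 mm to -x of the kettle's origin and swings with the pot at 115 mm radius: pot upright, 102 mm to -y of and 52 mm above the trunnion axis; fully tipped, 102 mm to +y and 52 mm above it. Axes turn with the pot.
- pot_lip (a point): tip of the 50 mm wide pouring lip on the rim; pot upright: 46 mm to +y of the trunnion axis, 185 mm up. The round pot is 160 mm across the rim, 120 mm at the foot, 120 mm deep; upright, its axis is 52 mm to -y of the trunnion axis, rim 175 mm and foot 55 mm up. Fully tipped it tops 305 mm, its lip 100 mm up; the lumps end 30 to 160 mm to +y of the trunnion axis.
- tray: loose aluminium drip tray, 170 mm (x) by 190 mm (y) outside, 40 mm high (it passes under the pot's foot), walls 3 mm, about 0.4 kg. Origin: centre of its underside. A wire pull is fixed on its +y end only.
- tray_pull (a point): middle of the straight bar of the tray's wire pull: 8 mm round, 90 mm long along the tray's x, 28 mm above the bench, 135 mm from the tray's origin along its +y and 40 mm clear of its wall. Axes as the tray's.
- lump1: ivory lump of wax, about 27 x 23 x 22 mm, 14 g; origin at its centre. Starts on the floor of the pot.
- lump2: ivory lump of wax, about 27 x 23 x 22 mm, 14 g; origin at its centre. Starts on the floor of the pot.
- lump3: ivory lump of wax, about 27 x 23 x 22 mm, 14 g; origin at its centre. Starts on the floor of the pot.
- lump4: ivory lump of wax, about 27 x 23 x 22 mm, 14 g; origin at its centre. Starts on the floor of the pot.
- lump5: ivory lump of wax, about 27 x 23 x 22 mm, 14 g; origin at its centre. Starts on the floor of the pot.
- bottle: amber bottle with black cap, 48 mm across, 120 mm high; origin under its centre. Bystander.
- jar: glass jar with metal lid, 64 mm across, 75 mm high; origin under its centre. Bystander.
- scale: flat digital scale, 170 x 120 mm, 19 mm high; origin under its centre. Bystander.
Not all that is in view belongs to the job. What is shaped like the lump3 but orange or purple is not meant.

How it is judged (in metres and radians):
On the way, in this order (a step that is already met when the one before it is completed fails the run):
1. the tray stands flat on the bench with the upright pot's lip over it (x of pot_lip in the frame of tray between -0.085 and 0.085 m and y of pot_lip in the frame of tray between -0.095 and 0.095 m and angle between tray's own z axis and vertical below 0.05 rad and height (world z) of tray below 0.006 m and value of joint pot below 0.3 rad), for 0.2 s.
2. the pot is tipped and all five lumps lie in the tray (x of lump1 in the frame of tray between -0.084 and 0.084 m and y of lump1 in the frame of tray between -0.094 and 0.094 m and z of lump1 in the frame of tray between 0 and 0.055 m and x of lump2 in the frame of tray between -0.084 and 0.084 m and y of lump2 in the frame of tray between -0.094 and 0.094 m and z of lump2 in the frame of tray between 0 and 0.055 m and x of lump3 in the frame of tray between -0.084 and 0.084 m and y of lump3 in the frame of tray between -0.094 and 0.094 m and z of lump3 in the frame of tray between 0 and 0.055 m and x of lump4 in the frame of tray between -0.084 and 0.084 m and y of lump4 in the frame of tray between -0.094 and 0.094 m and z of lump4 in the frame of tray between 0 and 0.055 m and x of lump5 in the frame of tray between -0.084 and 0.084 m and y of lump5 in the frame of tray between -0.094 and 0.094 m and z of lump5 in the frame of tray between 0 and 0.055 m and value of joint pot above 0.6 rad), for 0.2 s.
At the end, for the whole second after the job is handed in: The pot is upright again on its rest (within 0.07 rad, 4 degrees), all five lumps lie at rest inside the tray, and the tray stands flat on the bench (x of lump1 in the frame of tray between -0.084 and 0.084 m and y of lump1 in the frame of tray between -0.094 and 0.094 m and z of lump1 in the frame of tray between 0 and 0.055 m and x of lump2 in the frame of tray between -0.084 and 0.084 m and y of lump2 in the frame of tray between -0.094 and 0.094 m and z of lump2 in the frame of tray between 0 and 0.055 m and x of lump3 in the frame of tray between -0.084 and 0.084 m and y of lump3 in the frame of tray between -0.094 and 0.094 m and z of lump3 in the frame of tray between 0 and 0.055 m and x of lump4 in the frame of tray between -0.084 and 0.084 m and y of lump4 in the frame of tray between -0.094 and 0.094 m and z of lump4 in the frame of tray between 0 and 0.055 m and x of lump5 in the frame of tray between -0.084 and 0.084 m and y of lump5 in the frame of tray between -0.094 and 0.094 m and z of lump5 in the frame of tray between 0 and 0.055 m and angle between tray's own z axis and vertical below 0.05 rad and height (world z) of tray below 0.006 m and value of joint pot below 0.07 rad and linear speed of each of lump1, lump2, lump3, lump4, lump5 below 0.03 m/s and linear speed of tray below 0.02 m/s); the robot touches nothing.
It fails at once if the amber bottle is pushed or knocked (moved more than 20 mm) (distance of bottle from where it was at the start of the episode above 0.02 m).
It fails at once if the glass jar is pushed or knocked (moved more than 20 mm) (distance of jar from where it was at the start of the episode above 0.02 m).
It fails at once if the digital scale is pushed or knocked (moved more than 20 mm) (distance of scale from where it was at the start of the episode above 0.02 m).
It also fails if it takes over 72 s, if anything falls off the work surface, if the arm or the gripper's body presses on something with over 40 N, if the wrist force passes 120 N, or if a joint passes its speed limit or range.

## Working session

There is one attempt and no reset: what is moved stays moved. The work goes in short steps, Python scripts to look and compute and a tool call to move; the robot and the scene stay as the last step left them, time stands still between calls to the robot, and variables do not carry over. Pictures are saved under pics/ and viewed, and the job is handed in when it is done.

Besides the shell and the picture viewer there is one more tool, called after "Request:" by a JSON object that holds its "api" and its "payload". servo_tool: Moves the arm, as the interface text tells. Its arguments: {"type":"object","properties":{"rows":{"type":"array"},"squeeze":{"type":"number"}},"required":["rows"]}

```bash
mkdir -p pics
cat > h.py <<'E'
import numpy as np, cv2
from rig import r, eyes
def grab(n):
    g=eyes.grab_frame(n); return g
def save(g,fn,crop=None,s=1):
    im=g["frame"][:,:,::-1]
    if crop: im=im[crop[1]:crop[3],crop[0]:crop[2]]
    im=cv2.resize(im,None,fx=s,fy=s,interpolation=cv2.INTER_CUBIC) if s!=1 else im
    cv2.imwrite("pics/"+fn,im)
def f(g): return g["frame"].shape[0]/2/np.tan(np.radians(g["vertical_fov"])/2)
def w(g,u,v,z=None):
    """pixel->world using depth, or plane height z"""
    F=f(g); d=np.array([(u-g["cx"])/F,(v-g["cy"])/F,1.]); T=np.linalg.inv(g["camera_from_world"])
    if z is None:
        p=d*float(np.median(g["depth"][int(v)-1:int(v)+2,int(u)-1:int(u)+2])); return T[:3,:3]@p+T[:3,3]
    a=T[:3,:3]@d; c=T[:3,3]; return c+a*(z-c[2])/a[2]
def proj(g,P):
    p=g["camera_from_world"]@np.append(P,1); F=f(g); return p[0]/p[2]*F+g["cx"],p[1]/p[2]*F+g["cy"]
E
python3 - <<'E'
from h import *
for n in("scene","top"):
    g=grab(n); save(g,n+"0.png",s=1.5); print(n,g["vertical_fov"],np.linalg.inv(g["camera_from_world"])[:3].round(2).tolist())
    np.savez(n+"0.npz",**g)
print(r.sense())
E
```

```text
scene 44.97419773630321 [[0.82, 0.44, -0.37, 940.45], [0.58, -0.61, 0.55, -550.13], [0.02, -0.66, -0.75, 958.71]]
top 51.752188178239585 [[0.06, -0.98, 0.2, 331.57], [-1.0, -0.06, 0.01, 24.63], [0.0, -0.2, -0.98, 1176.02]]
{'clock': 0.1, 'qpos': array([ 1.16461540e+00,  3.53570864e-01,  1.63405005e+00,  2.19020020e-05,
        1.15521130e+00, -2.38499354e-03]), 'qvel': array([ 0.00011068, -0.00082817, -0.00383053, -0.000104  ,  0.00032593,
        0.00061123]), 'joint_efforts': array([ 1.01819103e-03, -6.06358695e+01, -3.42821789e+01,  6.19529806e-05,
        3.87207168e-03, -2.37652824e-05]), 'eef_pos': array([245.3926141 , 574.3634968 , 241.64591941]), 'tcp_rot': array([-3.14035315e+00, -2.29830116e-05,  2.73778785e+00]), 'contact_force': array([-0.32977968,  0.34069364,  0.07086638]), 'wrist_torque': array([ 0.02820071, -0.01998622, -0.00983354]), 'opening': 0.9977974372208993}
```

View pics/scene0.png

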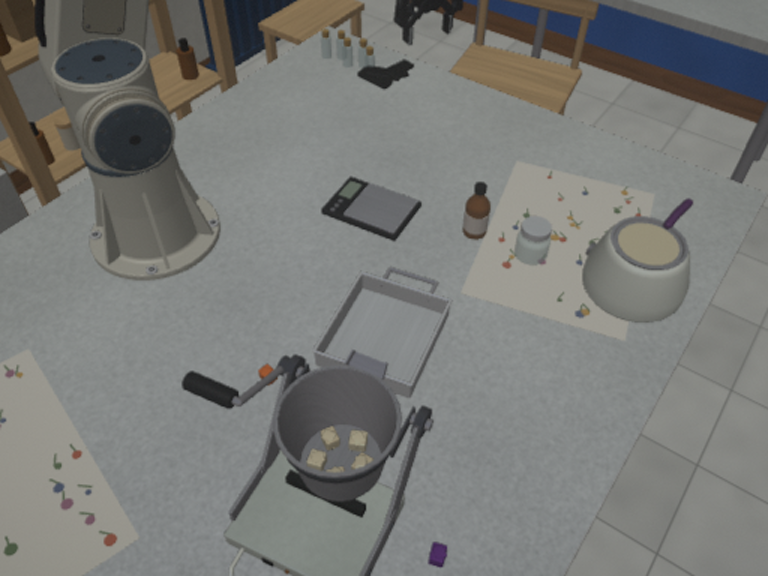

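View pics/top0.png

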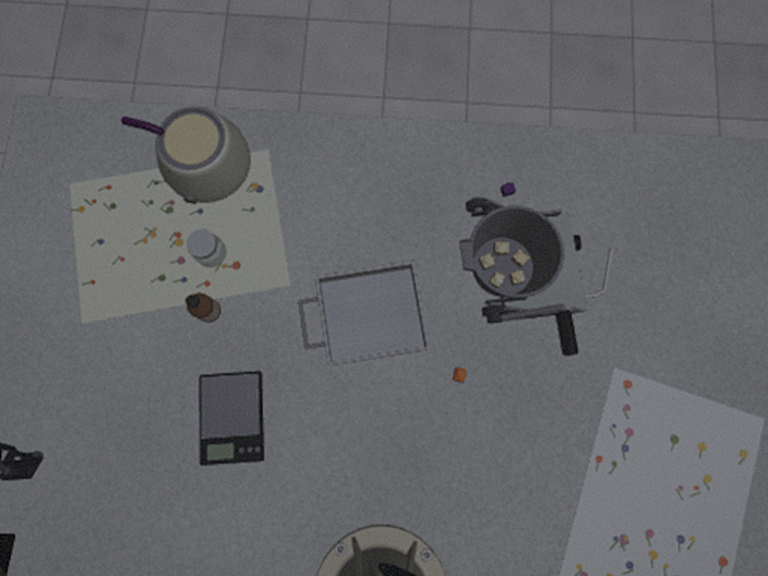

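Run:
```python
from h import *
g=dict(np.load("top0.npz"))
save(g,"t_tray.png",(190,160,300,260),7)
save(g,"t_ket.png",(295,115,415,245),6)
```

```text
(no output)
```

View pics/t_tray.png

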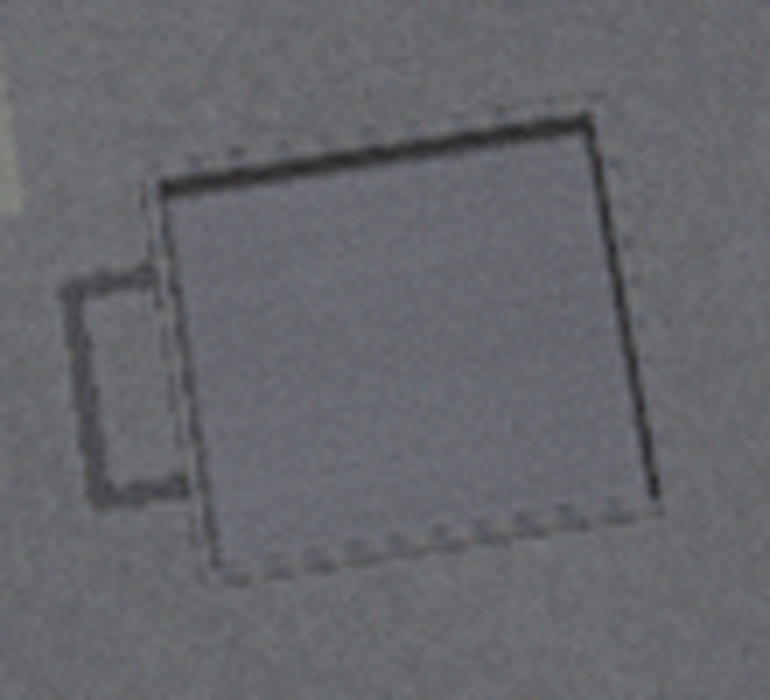

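View pics/t_ket.png

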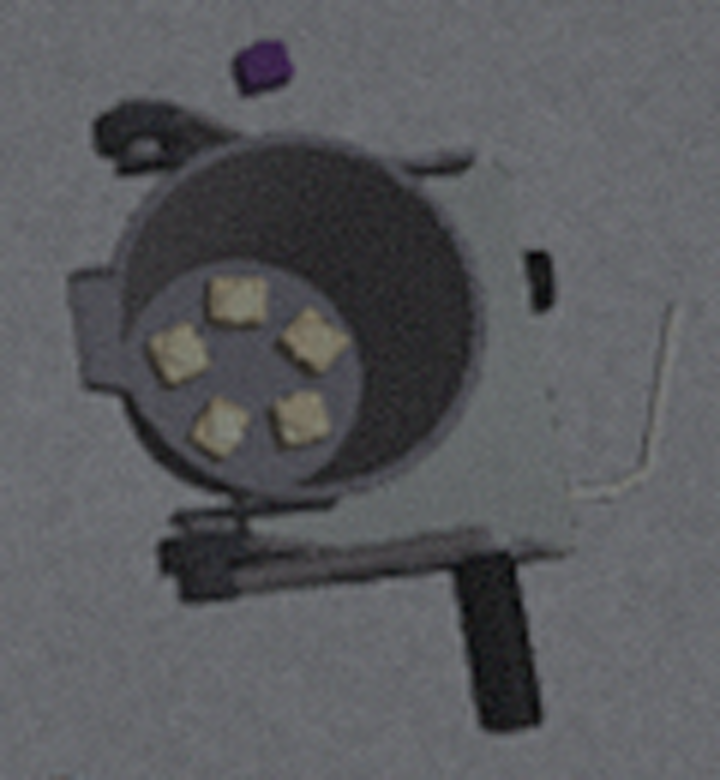

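Run:
```python
from h import *
g=dict(np.load("top0.npz"))
T=lambda x,y:(190+(x+.5)/7-.5,160+(y+.5)/7-.5)
K=lambda x,y:(295+(x+.5)/6-.5,115+(y+.5)/6-.5)
P=lambda p,z:w(g,*p,z).round(1)
a,b=P(T(72,285),28),P(T(102,497),28); print("pull",a,b,(a+b)/2,np.linalg.norm(a-b))
for q in((155,187),(592,117),(659,512),(212,580)): print("traycorner",P(T(*q),40))
a,b=P(K(486,560),210),P(K(512,728),210);print("sleeve",a,b,(a+b)/2,np.degrees(np.arctan2(*(a-b)[1::-1])))
a,b=P(K(82,278),185),P(K(95,384),185);print("lip",a,b,(a+b)/2)
# pot rim ellipse
print("sleeve depth",w(g,*K(500,650)), "rimR",P(K(482,312),175),"rimL",P(K(115,330),175),"rimT",P(K(295,135),175),"rimB",P(K(290,497),175))
print("gaps",w(g,*K(500,650)))
# depth-based points
import itertools
for nm,(u,v) in dict(bottle=(200/1.5,300/1.5),jar=(203/1.5,244/1.5),sc=(231/1.5,410/1.5),sc1=(200/1.5,375/1.5),orange=(460/1.5,375/1.5),hous=K(530,420)).items(): print(nm,w(g,u,v).round(0))
```

```text
pull [530.6 191.4  28. ] [442.5 170.9  28. ] [486.55 181.15  28.  ] 90.45363453173125
traycorner [572.4 158.8  40. ]
traycorner [614.4 -22.6  40. ]
traycorner [449.8 -58.9  40. ]
traycorner [410.5 121.7  40. ]
sleeve [ 508.  -270.3  210. ] [ 439.4 -281.   210. ] [ 473.7  -275.65  210.  ] 8.865371443448577
lip [ 625.1 -102.9  185. ] [ 578.3 -110.1  185. ] [ 601.7 -106.5  185. ]
sleeve depth [ 469.73994262 -273.41260818  218.54987357] rimR [ 624.  -279.1  175. ] rimL [ 605.5 -119.3  175. ] rimT [ 700.  -196.1  175. ] rimB [ 536.4 -196.8  175. ]
gaps [ 469.73994262 -273.41260818  218.54987357]
bottle [508. 366.  93.]
jar [620. 380.  75.]
sc [312. 304.  20.]
sc1 [375. 376.   3.]
orange [ 406. -129.   23.]
hous [ 611. -345.   37.]
```

Candidates (top0.png pixels): the tray is the open box with a wire pull at (370,313), not the flat scale at (231,415). The lever is the black sleeve at (567,333), not the dark knob at (577,242) or the pan's purple handle (140,124). The lumps are the five ivory ones in the pot around (502,265), not the orange (460,375) or purple (508,188) ones. The close crops confirm the choice: pull bar at crop (85,393), sleeve at crop (500,645), lip at crop (88,330).

Plan: grip the pull at (486,181) with tool yaw ≈ 3.37.

Request:
{"api": "servo_tool", "payload": {"rows": [[[2.0, -3.3, 0], 0.12, 4.5], [[2.0, -3.3, 0], 0.12, 4.5], [[2.0, -3.3, 0], 0.12, 4.5], [[2.0, -3.3, 0], 0.12, 4.5], [[2.0, -3.3, 0], 0.12, 4.5]], "squeeze": 60}}

```text
clock: 0.52
eef_pos: [345.6, 408.6, 242.0]
tcp_rot: [-3.141, -0.0, -2.941]
contact_force: [0.3, 0.1, 0.5]
opening: 0.527
```

Request:
{"api": "servo_tool", "payload": {"rows": [[[2.0, -3.3, 0], 0.03, 4.2], [[2.0, -3.3, 0], 0, 4.2], [[2.0, -3.3, -1], 0, 4.2], [[2.0, -3.3, -2], 0, 4.2], [[2.0, -3.0, -2], 0, 4.2]]}}

```text
clock: 0.93
eef_pos: [445.3, 248.1, 193.2]
tcp_rot: [3.141, 0.002, -2.918]
contact_force: [0.3, -0.1, -0.3]
opening: 0.493
```

Request:
{"api": "servo_tool", "payload": {"rows": [[[2.0, -3.3, -2], 0, 4.0], [[2.0, -3.3, -2], 0, 4.0], [[0, 0, 0], 0, 4.0]]}}

```text
clock: 1.18
eef_pos: [483.3, 181.2, 151.4]
tcp_rot: [-3.139, -0.004, -2.921]
contact_force: [-0.3, -1.2, -0.1]
opening: 0.47
```

Request:
{"api": "servo_tool", "payload": {"rows": [[[0.3, 0, -2.5], 0, 3.0], [[0, 0, -2.5], 0, 3.0], [[0, 0, -2.0], 0, 3.0], [[0, 0, 0], 0, 3.0]]}}

```text
clock: 1.52
eef_pos: [483.2, 185.4, 81.4]
tcp_rot: [-3.141, -0.006, -2.918]
contact_force: [-1.5, -0.3, -0.0]
opening: 0.353
```

Run:
```python
from h import *
for n in("scene","top"):
    g=grab(n); 
    if n=="top": save(g,"a_top.png",(180,100,330,260),3.5)
    else: save(g,"a_scene.png",(180,130,330,290),3.5)
```

```text
(no output)
```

View pics/a_scene.png

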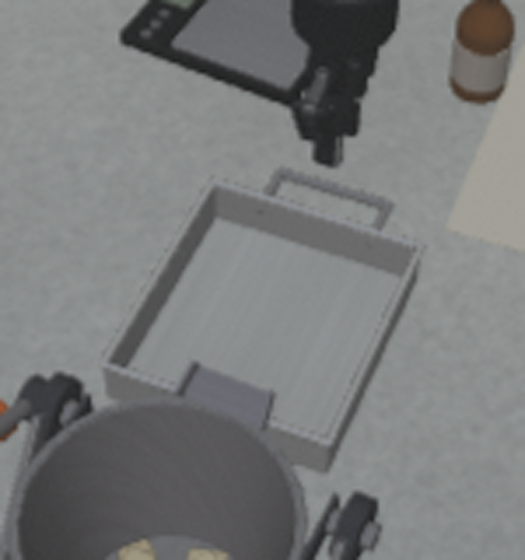

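View pics/a_top.png

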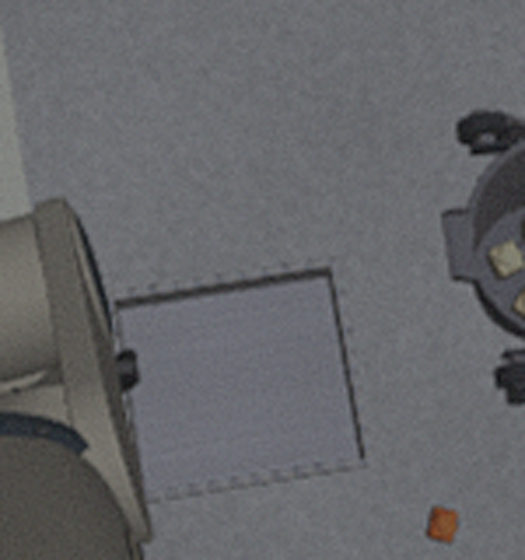

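Request:
{"api": "servo_tool", "payload": {"rows": [[[0.2, 0, -1.5], 0, 3.0], [[0.1, -0.4, -1.5], 0, 3.0], [[0, 0, 0], 0, 3.0], [[0, 0, 0], 0, 3.0]]}}

```text
clock: 1.95
eef_pos: [489.0, 182.7, 55.7]
tcp_rot: [3.142, 0.0, -2.918]
contact_force: [0.6, -1.1, 0.8]
opening: 0.35
```

Run:
```python
from h import *
print(r.sense()["eef_pos"])
g=grab("scene"); save(g,"b_scene.png",(230,140,310,210),9)
F=g
for P in((486.5,181,28),(483,185,8)):print(proj(g,P))
```

```text
[488.99484394 182.66052704  55.69993351]
(np.float64(274.83928237131784), np.float64(183.78958748508933))
(np.float64(274.3345388458313), np.float64(187.27892225285032))
```

View pics/b_scene.png

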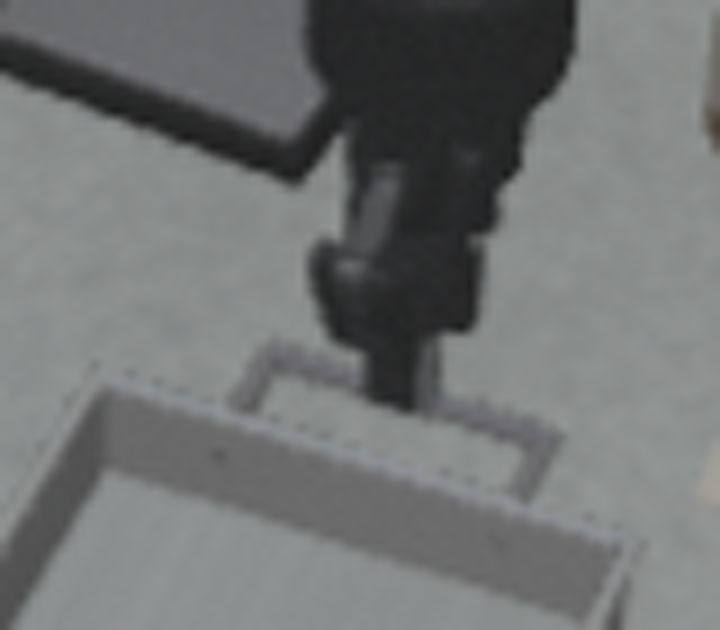

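Request:
{"api": "servo_tool", "payload": {"rows": [[[-0.1, -0.1, -1.7], 0, 3.0], [[0, 0, -1.6], 0, 3.0], [[0, 0, 0], 0, 3.0], [[0, 0, 0], 0, 0.3], [[0, 0, 0], 0, 0.3]]}}

```text
clock: 2.42
eef_pos: [488.5, 181.9, 23.0]
tcp_rot: [3.141, 0.001, -2.918]
contact_force: [-0.2, -5.8, 4.7]
opening: 0.082
```

Request:
{"api": "servo_tool", "payload": {"rows": [[[0, 0, 0], 0, 0.3], [[0, 0, 0], 0, 0.3], [[0, 0, 0], 0, 0.3]]}}

```text
clock: 2.67
eef_pos: [488.5, 181.8, 23.1]
tcp_rot: [3.141, 0.002, -2.918]
contact_force: [-1.8, 1.2, 7.6]
opening: 0.067
```

Run:
```python
from h import *
print(r.sense()["eef_pos"],r.sense()["contact_force"])
g=grab("scene"); save(g,"c_scene.png",(230,140,310,210),9)
```

```text
[488.50443534 181.81310607  23.09458247] [-1.84066899  1.15785387  7.63954864]
```

View pics/c_scene.png

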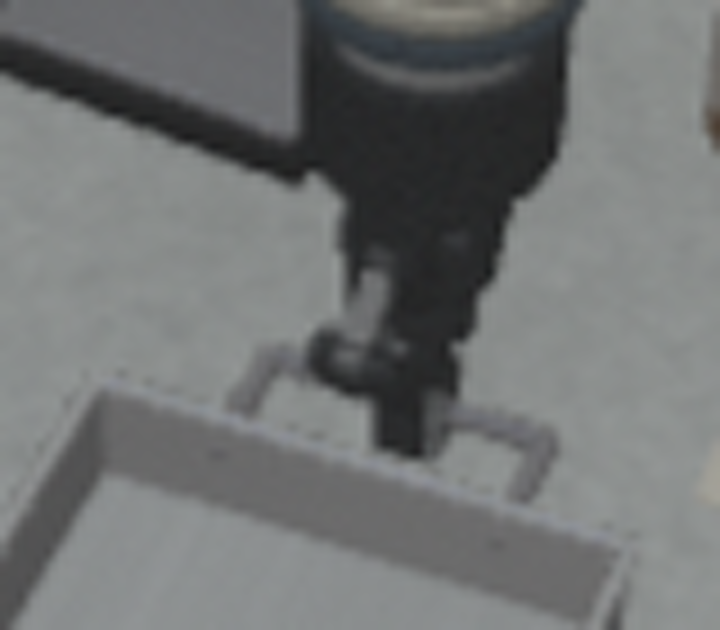

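Request:
{"api": "servo_tool", "payload": {"rows": [[[0.4, -0.5, 0], -0.005, 0.3], [[0.85, -1.0, 0], -0.008, 0.3], [[0.85, -1.0, 0], -0.008, 0.3], [[0.85, -1.0, 0], -0.008, 0.3], [[0.85, -1.0, 0], -0.008, 0.3]]}}

```text
clock: 3.13
eef_pos: [526.4, 137.0, 23.1]
tcp_rot: [3.14, 0.001, -2.956]
contact_force: [-3.4, 6.1, 7.8]
opening: 0.067
```

Request:
{"api": "servo_tool", "payload": {"rows": [[[0.85, -1.0, 0], -0.008, 0.3], [[0.85, -1.0, 0], -0.008, 0.3], [[0.85, -1.0, 0], -0.008, 0.3], [[0.85, -1.0, 0], -0.008, 0.3], [[0.85, -1.0, 0], -0.005, 0.3]]}}

```text
clock: 3.55
eef_pos: [568.8, 86.9, 23.1]
tcp_rot: [3.14, 0.001, -2.993]
contact_force: [-4.3, 6.0, 8.8]
opening: 0.061
```

Request:
{"api": "servo_tool", "payload": {"rows": [[[0.6, -0.9, 0], 0, 0.3], [[0, 0, 0], 0, 0.3], [[0, 0, 0], 0, 0.3]]}}

```text
clock: 3.8
eef_pos: [575.9, 76.8, 23.0]
tcp_rot: [-3.141, 0.003, -2.992]
contact_force: [1.3, -6.1, 5.9]
opening: 0.064
```

Run:
```python
from h import *
print(r.sense()["eef_pos"],r.sense()["contact_force"])
g=grab("scene"); save(g,"d_scene.png",None,1.5)
g=grab("top"); save(g,"d_top.png",(200,100,400,250),4); np.savez("d_top.npz",**g)
```

```text
[575.8550864   76.7621465   23.03913606] [ 1.33523664 -6.11681326  5.88413056]
```

View pics/d_scene.png

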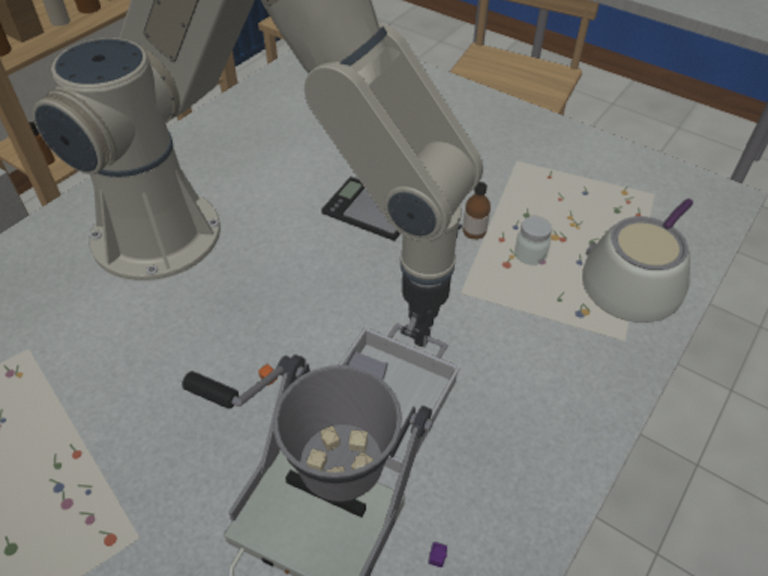

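View pics/d_top.png

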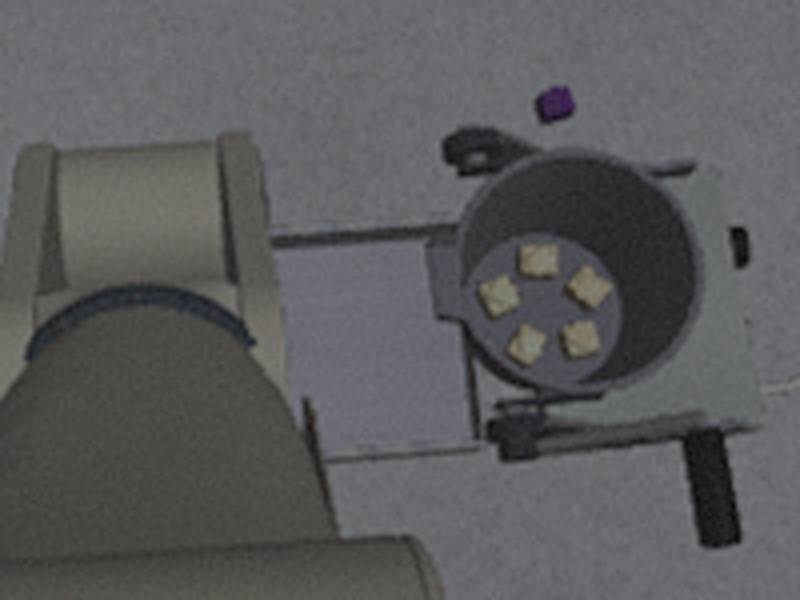

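Run:
```python
from h import *
g=dict(np.load("d_top.npz"))
D=lambda x,y:(200+(x+.5)/4-.5,100+(y+.5)/4-.5)
ux=np.array([np.cos(.154),np.sin(.154)]);uy=np.array([-ux[1],ux[0]]);K=np.array([608.7,-152])
for q in((480,450),(325,461),(275,238),(430,228),(468,355)):
    p=w(g,*D(*q),40)[:2]; print(p.round(1),"kettle",((p-K)@ux).round(1),((p-K)@uy).round(1))
```

```text
[ 516.1 -160. ] kettle -92.7 6.3
[500.9 -48.2] kettle -90.6 119.1
[665.9  -2.6] kettle 79.4 138.8
[ 681.1 -117.7] kettle 76.9 22.8
[ 586.  -149.1] kettle -22.0 6.4
```

Request:
{"api": "servo_tool", "payload": {"rows": [[[0.4, -0.3, 0], 0, 0.3], [[0.3, -0.2, 0], 0, 0.3], [[0, 0, 0], 0, 3.0], [[0, 0, 0], 0, 3.0], [[0, 0, 0], 0, 3.0]]}}

```text
clock: 4.32
eef_pos: [581.2, 72.6, 22.0]
tcp_rot: [-3.141, 0.0, -2.991]
contact_force: [-0.4, 0.2, -0.6]
opening: 0.351
```

Request:
{"api": "servo_tool", "payload": {"rows": [[[0, 0, 1.5], 0, 3.0], [[0, 0, 3], 0, 3.0], [[0, 0, 4], 0, 3.0], [[0, 0, 4], 0, 3.0], [[0, 0, 4], 0, 4.0]]}}

```text
clock: 4.73
eef_pos: [580.5, 72.4, 188.2]
tcp_rot: [-3.141, -0.001, -2.991]
contact_force: [0.6, 0.2, 0.1]
opening: 0.459
```

Request:
{"api": "servo_tool", "payload": {"rows": [[[-0.5, -1.0, 4], 0, 5.0], [[-1.0, -2.5, 3], 0, 5.0], [[-1.0, -3.0, 2], 0, 5.5], [[-1.0, -3.0, 2], 0, 5.5], [[-1.0, -3.5, 1], 0, 5.5]]}}

```text
clock: 5.15
eef_pos: [536.3, -58.1, 309.6]
tcp_rot: [-3.141, 0.004, -2.99]
contact_force: [1.8, 0.4, 0.5]
opening: 0.644
```

Run:
```python
from h import *
print(r.sense()["eef_pos"])
g=grab("top"); save(g,"e_top.png",(180,90,400,255),3.6); np.savez("e_top.npz",**g)
```

```text
[536.34887752 -58.10655342 309.58483021]
```

View pics/e_top.png

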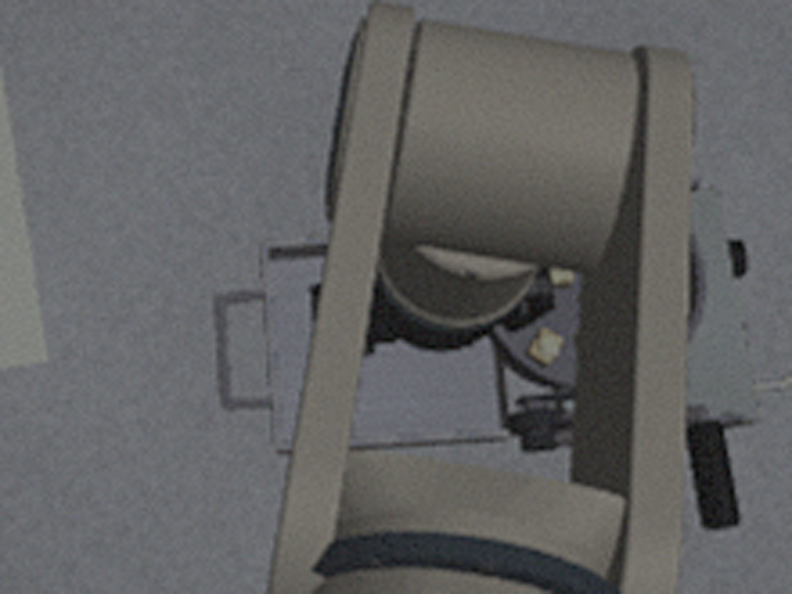

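Request:
{"api": "servo_tool", "payload": {"rows": [[[-1.2, -3.6, 0], 0, 5.5], [[-1.2, -3.6, 0], 0, 5.5], [[-1.2, -3.6, 0], 0, 5.5], [[-1.2, -3.6, 0], 0, 5.5], [[-1.2, -3.6, 0], 0, 5.5]]}}

```text
clock: 5.62
eef_pos: [475.2, -238.9, 306.7]
tcp_rot: [-3.141, -0.0, -2.991]
contact_force: [1.8, -1.1, -0.0]
opening: 0.645
```

Request:
{"api": "servo_tool", "payload": {"rows": [[[-1.2, -3.6, -1], 0, 5.5], [[0, 0, -2], 0, 5.5], [[0, 0, -2], 0, 5.5], [[0, 0, 0], 0, 5.5]]}}

```text
clock: 5.95
eef_pos: [461.8, -273.1, 253.1]
tcp_rot: [3.138, -0.005, -2.993]
contact_force: [-1.0, 0.8, -0.8]
opening: 0.642
```

Run:
```python
from h import *
print(r.sense()["eef_pos"],r.sense()["tcp_rot"])
g=grab("top"); save(g,"f_top.png",(180,90,400,255),3.6); np.savez("f_top.npz",**g)
g=grab("scene"); save(g,"f_scene.png",(60,130,320,390),2.3)
```

```text
[ 461.82971821 -273.08962568  253.08280594] [ 3.13787741 -0.00468401 -2.99324265]
```

View pics/f_top.png

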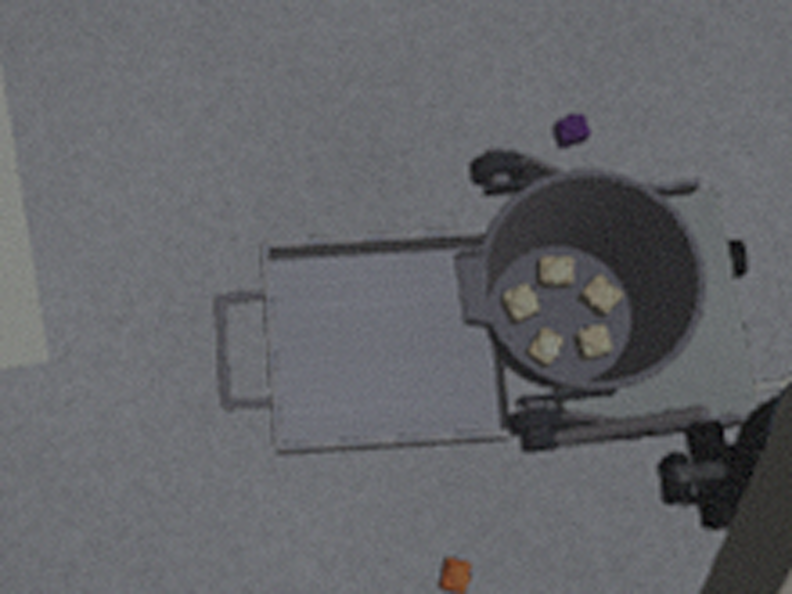

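View pics/f_scene.png

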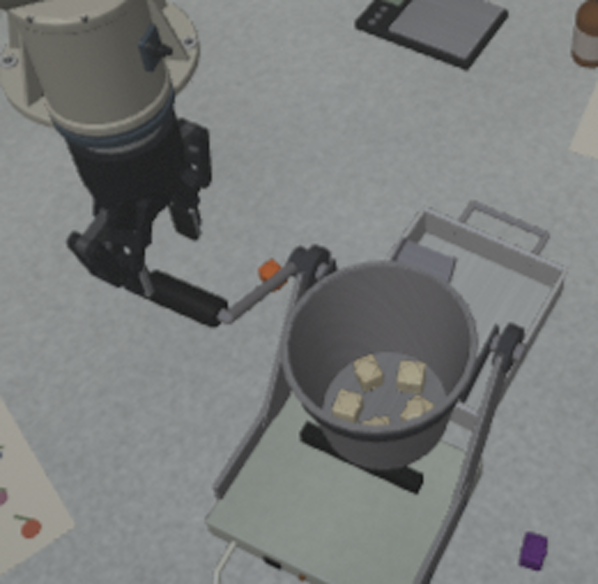

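Run:
```python
from h import *
g=dict(np.load("f_top.npz"))
D=lambda x,y:(180+(x+.5)/3.6-.5,90+(y+.5)/3.6-.5)
ux=np.array([np.cos(.154),np.sin(.154)]);uy=np.array([-ux[1],ux[0]]);K=np.array([608.7,-152])
for q in((265,245),(278,452),(508,437)):
    p=w(g,*D(*q),40)[:2]; print(p.round(1),"kettle",((p-K)@ux).round(1),((p-K)@uy).round(1))
```

```text
[667.4  42.7] kettle 87.8 183.4
[495.5  21.2] kettle -85.3 188.5
[ 519.6 -163.1] kettle -89.8 2.7
```

Request:
{"api": "servo_tool", "payload": {"rows": [[[0.1, -0.3, -1.5], 0, 5.5], [[0, 0, -1.5], 0, 5.5], [[0, 0, -1.2], 0, 5.5], [[0, 0, -1.0], 0, 5.5], [[0, 0, 0], 0, 5.5]]}}

```text
clock: 6.47
eef_pos: [465.1, -275.9, 204.0]
tcp_rot: [3.141, -0.001, -2.991]
contact_force: [0.6, -0.2, -1.1]
opening: 0.646
```

Request:
{"api": "servo_tool", "payload": {"rows": [[[0, 0, -0.5], 0, 5.5], [[0, 0, 0], 0, 2.0], [[0, 0, 0], 0, 2.0], [[0, 0, 0], 0, 2.0], [[0, 0, 0], 0, 2.0]], "squeeze": 50}}

```text
clock: 6.88
eef_pos: [465.6, -276.5, 200.6]
tcp_rot: [-3.141, 0.001, -2.991]
contact_force: [-1.2, 3.8, 4.6]
opening: 0.289
```

Run:
```python
from h import *
s=r.sense();print(s["eef_pos"],s["contact_force"],s["opening"],s["wrist_torque"])
g=grab("scene"); save(g,"g_scene.png",(60,170,220,290),4.5)
```

```text
[ 465.58998257 -276.4682659   200.57894059] [-1.20144363  3.84402147  4.57760479] 0.28909130087650486 [0.47967015 0.04503879 0.24362891]
```

View pics/g_scene.png

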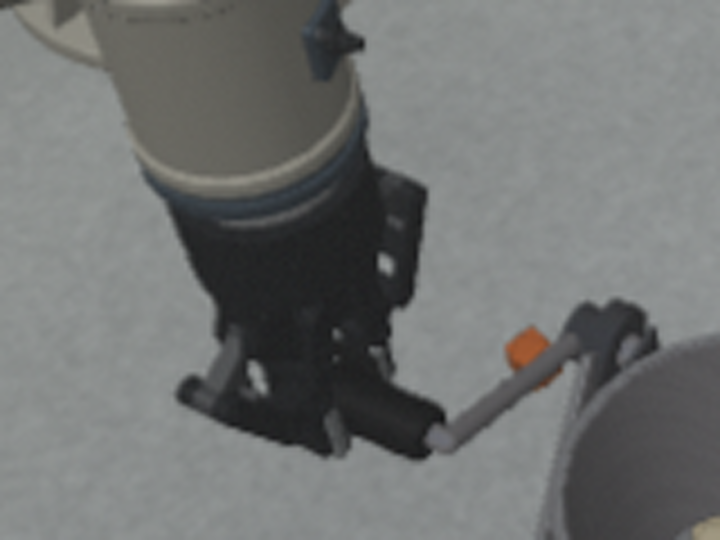

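```bash
cat > arc.py <<'E'
from h import *
def arc(ths,r=114.5):
    uy=np.array([-np.sin(.154),np.cos(.154)]); 
    pos=lambda t:np.array([*(uy*r*np.cos(2.671-t)),r*np.sin(2.671-t)])/10
    cur=pos(ths[0]); 
    for i,t in enumerate(ths[1:]):
        d=np.round(pos(t)-cur,2); cur=cur+d; print(round(float(t),2),d.tolist())
E
python3 -c "
from arc import *
arc(list(np.arange(0,1.61,.1))+list(np.arange(1.66,2.22,.06))+[2.2])"
```

```text
0.1 [-0.09, 0.56, 0.99]
0.2 [-0.1, 0.66, 0.93]
0.3 [-0.12, 0.75, 0.86]
0.4 [-0.12, 0.82, 0.78]
0.5 [-0.14, 0.9, 0.7]
0.6 [-0.15, 0.97, 0.6]
0.7 [-0.16, 1.02, 0.49]
0.8 [-0.17, 1.06, 0.4]
0.9 [-0.17, 1.09, 0.28]
1.0 [-0.17, 1.12, 0.17]
1.1 [-0.18, 1.13, 0.06]
1.2 [-0.17, 1.13, -0.06]
1.3 [-0.17, 1.12, -0.17]
1.4 [-0.17, 1.1, -0.28]
1.5 [-0.17, 1.06, -0.39]
1.6 [-0.16, 1.02, -0.5]
1.66 [-0.09, 0.58, -0.35]
1.72 [-0.09, 0.57, -0.38]
1.78 [-0.08, 0.54, -0.42]
1.84 [-0.08, 0.51, -0.44]
1.9 [-0.08, 0.49, -0.48]
1.96 [-0.07, 0.46, -0.51]
2.02 [-0.06, 0.43, -0.53]
2.08 [-0.06, 0.39, -0.56]
2.14 [-0.06, 0.36, -0.58]
2.2 [-0.05, 0.33, -0.61]
2.2 [-0.0, -0.0, 0.0]
```

Request:
{"api": "servo_tool", "payload": {"rows": [[[-0.09, 0.56, 0.99], 0, 2.0], [[-0.1, 0.66, 0.93], 0, 2.0], [[-0.12, 0.75, 0.86], 0, 2.0], [[-0.12, 0.82, 0.78], 0, 2.0], [[-0.14, 0.9, 0.7], 0, 2.0]]}}

```text
clock: 7.35
eef_pos: [459.0, -239.9, 243.1]
tcp_rot: [-3.14, -0.001, -2.991]
contact_force: [-0.5, -5.5, -6.3]
opening: 0.286
```

Run:
```python
from h import *
g=grab("scene"); save(g,"h_scene.png",None,1.5)
```

```text
(no output)
```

View pics/h_scene.png

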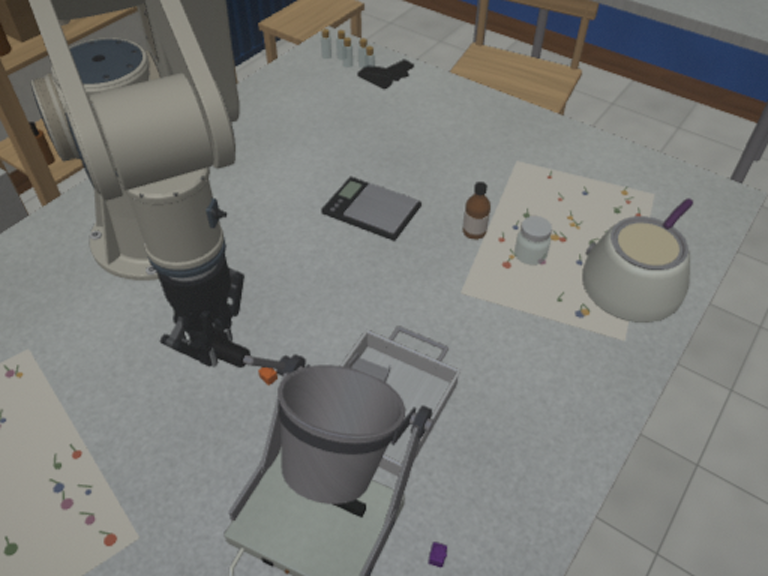

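Request:
{"api": "servo_tool", "payload": {"rows": [[[-0.15, 0.97, 0.6], 0, 2.0], [[-0.16, 1.02, 0.49], 0, 2.0], [[-0.17, 1.06, 0.4], 0, 2.0], [[-0.17, 1.09, 0.28], 0, 2.0], [[-0.17, 1.12, 0.17], 0, 2.0]]}}

```text
clock: 7.82
eef_pos: [449.8, -188.2, 262.7]
tcp_rot: [-3.138, -0.003, -2.991]
contact_force: [-10.0, -10.6, 5.7]
opening: 0.283
```

Request:
{"api": "servo_tool", "payload": {"rows": [[[-0.18, 1.13, 0.06], 0, 2.0], [[-0.17, 1.13, -0.06], 0, 2.0], [[-0.17, 1.12, -0.17], 0, 2.0], [[-0.17, 1.1, -0.28], 0, 2.0], [[-0.17, 1.06, -0.39], 0, 2.0]]}}

```text
clock: 8.23
eef_pos: [439.6, -131.7, 254.4]
tcp_rot: [-3.141, -0.006, -2.991]
contact_force: [-16.2, -4.3, 15.7]
opening: 0.284
```

Run:
```python
from h import *
s=r.sense();print(s["eef_pos"],s["contact_force"],s["qpos"])
g=grab("scene"); save(g,"i_scene.png",None,1.5)
```

```text
[ 439.57386629 -131.709402    254.37474128] [-16.16643913  -4.30770907  15.69245978] [-0.29216992  0.07956971  1.95692359 -0.0034224   1.11012587 -2.01206014]
```

View pics/i_scene.png

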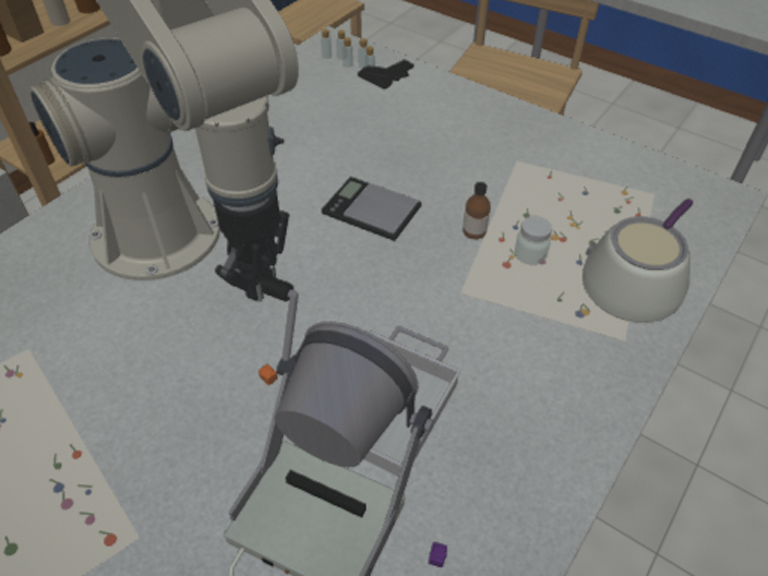

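Request:
{"api": "servo_tool", "payload": {"rows": [[[-0.4, 1.05, -0.38], 0, 2.0], [[-0.25, 0.58, -0.28], 0, 2.0], [[-0.12, 0.57, -0.38], 0, 2.0], [[-0.1, 0.54, -0.42], 0, 2.0], [[-0.1, 0.51, -0.44], 0, 2.0]]}}

```text
clock: 8.7
eef_pos: [433.7, -100.4, 234.7]
tcp_rot: [-3.138, 0.002, -2.991]
contact_force: [3.7, -11.3, -4.9]
opening: 0.288
```

Request:
{"api": "servo_tool", "payload": {"rows": [[[-0.09, 0.49, -0.48], 0, 2.0], [[-0.08, 0.46, -0.51], 0, 2.0]]}}

```text
clock: 8.87
eef_pos: [432.0, -90.8, 224.9]
tcp_rot: [-3.138, 0.002, -2.991]
contact_force: [1.7, -10.3, -1.7]
opening: 0.287
```

Run:
```python
from h import *
s=r.sense();print(s["eef_pos"],s["contact_force"],s["wrist_torque"])
g=grab("scene"); save(g,"j_scene.png",(130,150,330,350),3)
```

```text
[431.98976359 -90.76372726 224.9406143 ] [  1.65481178 -10.26913051  -1.70592741] [-1.68369732 -0.28719486  0.10785975]
```

View pics/j_scene.png

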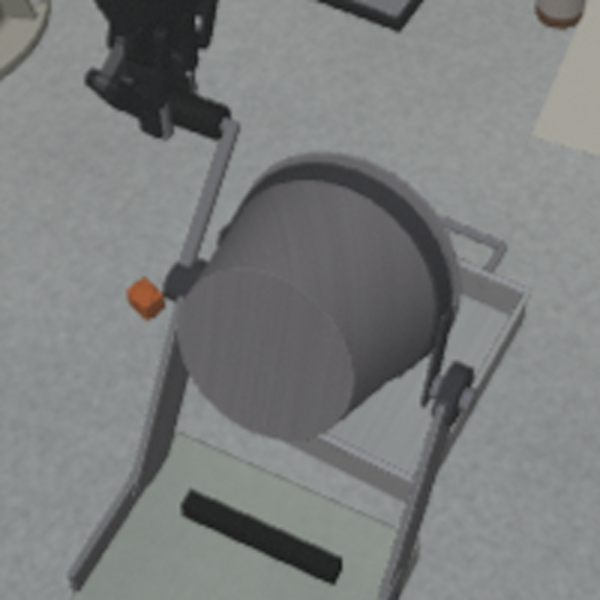

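Forces are small again. I'll carry on to the far stop, checking after each step.

Request:
{"api": "servo_tool", "payload": {"rows": [[[-0.08, 0.43, -0.53], 0, 2.0], [[-0.07, 0.39, -0.56], 0, 2.0], [[-0.06, 0.36, -0.58], 0, 2.0], [[0, 0, 0], 0, 2.0]]}}

```text
clock: 9.25
eef_pos: [429.7, -78.3, 207.6]
tcp_rot: [-3.14, 0.001, -2.991]
contact_force: [4.0, -7.0, -8.6]
opening: 0.29
```

Request:
{"api": "servo_tool", "payload": {"rows": [[[-0.05, 0.33, -0.55], 0, 2.0], [[0, 0, 0], 0, 2.0], [[0, 0, 0], 0, 2.0]]}}

```text
clock: 9.5
eef_pos: [429.2, -75.3, 202.3]
tcp_rot: [-3.139, 0.001, -2.991]
contact_force: [4.7, -7.3, -8.4]
opening: 0.288
```

Run:
```python
from h import *
s=r.sense();print(s["eef_pos"],s["contact_force"],s["wrist_torque"])
g=grab("scene"); save(g,"k_scene.png",(130,150,330,350),3)
g=grab("top"); save(g,"k_top.png",(180,90,400,255),3.6)
```

```text
[429.18611845 -75.30615359 202.28698212] [ 4.6825512  -7.29221998 -8.39215566] [-1.20366443 -0.62127199  0.12278014]
```

View pics/k_scene.png

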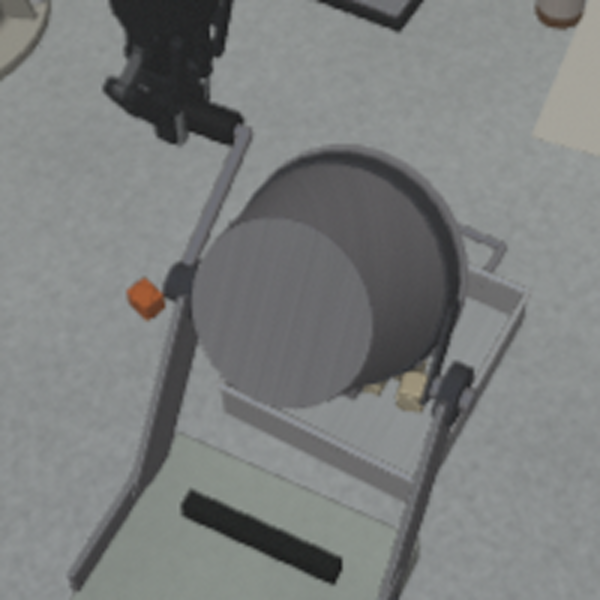

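View pics/k_top.png

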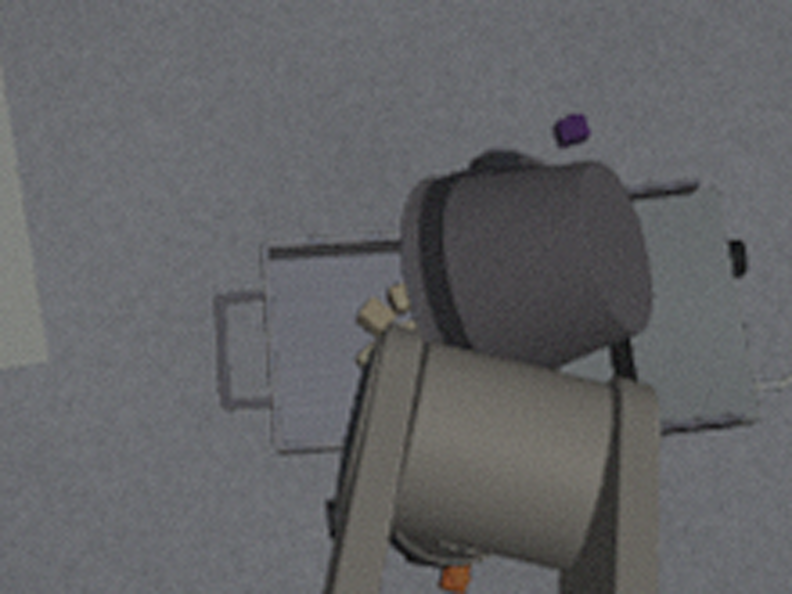

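Request:
{"api": "servo_tool", "payload": {"rows": [[[-0.02, 0.12, -0.25], 0, 2.0], [[0, 0, 0], 0, 2.0], [[0, 0, 0], 0, 2.0], [[0, 0, 0], 0, 2.0], [[0, 0, 0], 0, 2.0]]}}

```text
clock: 10.02
eef_pos: [429.1, -74.5, 200.6]
tcp_rot: [-3.139, 0.001, -2.991]
contact_force: [-0.7, -9.2, 2.8]
opening: 0.285
```

Request:
{"api": "servo_tool", "payload": {"rows": [[[0, 0, 0], 0, 2.0], [[0, 0, 0], 0, 2.0], [[0, 0, 0], 0, 2.0], [[0, 0, 0], 0, 2.0], [[0, 0, 0], 0, 2.0]]}}

```text
clock: 10.43
eef_pos: [429.1, -74.5, 200.6]
tcp_rot: [-3.139, 0.001, -2.991]
contact_force: [-1.2, -9.3, 2.3]
opening: 0.286
```

Request:
{"api": "servo_tool", "payload": {"rows": [[[0, 0, 0], 0, 2.0], [[0, 0, 0], 0, 2.0], [[0, 0, 0], 0, 2.0], [[0, 0, 0], 0, 2.0], [[0, 0, 0], 0, 2.0]]}}

```text
clock: 10.85
eef_pos: [429.1, -74.5, 200.7]
tcp_rot: [-3.139, 0.001, -2.991]
contact_force: [0.2, -9.1, 2.8]
opening: 0.289
```

Run:
```python
from h import *
s=r.sense();print(s["eef_pos"],s["contact_force"],s["wrist_torque"])
g=grab("scene"); save(g,"l_scene.png",(130,150,330,350),3)
g=grab("top"); save(g,"l_top.png",(180,90,400,255),3.6)
```

```text
[429.09804249 -74.51406478 200.65698339] [ 0.15764022 -9.11919042  2.81196532] [-1.44832251  0.01075833  0.12186935]
```

View pics/l_scene.png

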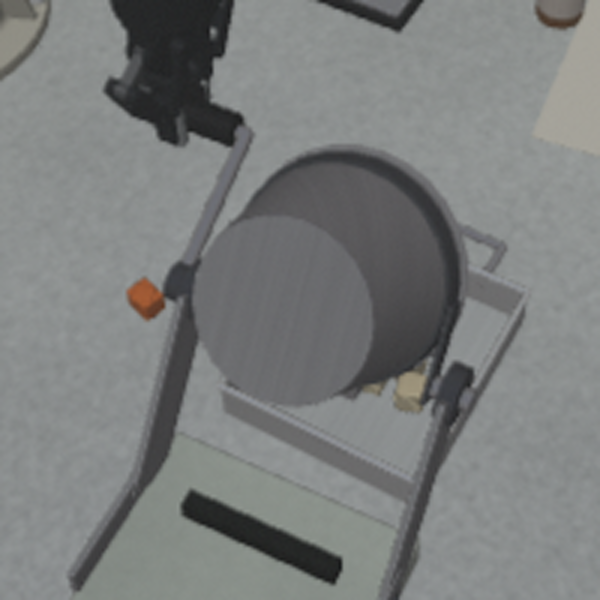

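View pics/l_top.png

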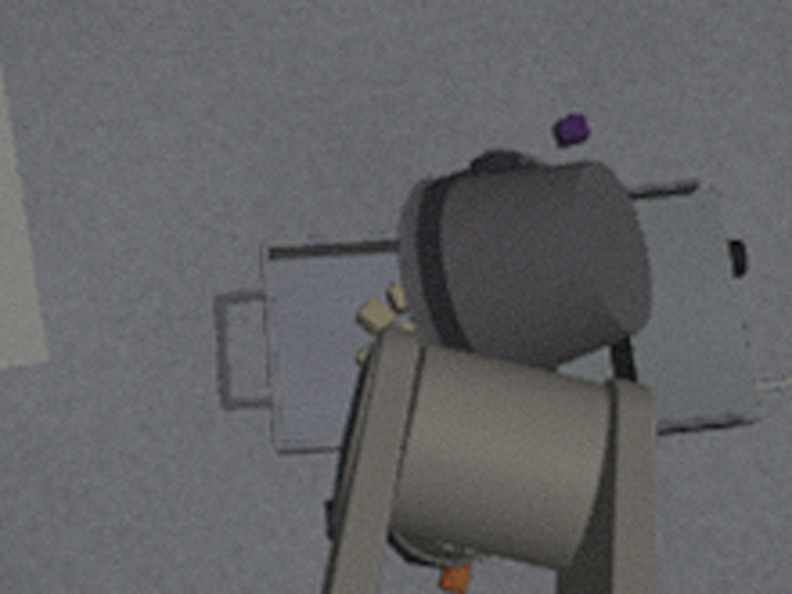

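```bash
sed -i 's/\.154/.178/g' arc.py; python3 -c "
from arc import *
arc(list(np.arange(2.2,-.01,-.11)))"
```

```text
2.09 [0.11, -0.62, 1.09]
1.98 [0.13, -0.74, 1.01]
1.87 [0.16, -0.84, 0.93]
1.76 [0.16, -0.93, 0.82]
1.65 [0.19, -1.02, 0.72]
1.54 [0.19, -1.09, 0.59]
1.43 [0.21, -1.15, 0.48]
1.32 [0.21, -1.2, 0.34]
1.21 [0.22, -1.22, 0.21]
1.1 [0.23, -1.23, 0.06]
0.99 [0.22, -1.24, -0.07]
0.88 [0.22, -1.22, -0.2]
0.77 [0.21, -1.2, -0.34]
0.66 [0.21, -1.14, -0.48]
0.55 [0.2, -1.09, -0.6]
0.44 [0.18, -1.02, -0.71]
0.33 [0.17, -0.94, -0.83]
0.22 [0.15, -0.84, -0.92]
0.11 [0.13, -0.73, -1.02]
0.0 [0.11, -0.63, -1.08]
```

Request:
{"api": "servo_tool", "payload": {"rows": [[[0.11, -0.62, 1.09], 0, 2.0], [[0.13, -0.74, 1.01], 0, 2.0], [[0.16, -0.84, 0.93], 0, 2.0], [[0.16, -0.93, 0.82], 0, 2.0], [[0.19, -1.02, 0.72], 0, 2.0]]}}

```text
clock: 11.37
eef_pos: [436.3, -115.1, 245.9]
tcp_rot: [-3.141, 0.001, -2.991]
contact_force: [5.5, -3.1, -12.0]
opening: 0.287
```

Request:
{"api": "servo_tool", "payload": {"rows": [[[0.19, -1.09, 0.59], 0, 2.0], [[0.21, -1.15, 0.48], 0, 2.0], [[0.21, -1.2, 0.34], 0, 2.0], [[0.22, -1.22, 0.21], 0, 2.0], [[0.23, -1.23, 0.06], 0, 2.0]]}}

```text
clock: 11.78
eef_pos: [447.2, -175.0, 263.4]
tcp_rot: [-3.141, 0.001, -2.992]
contact_force: [0.3, 1.6, 5.8]
opening: 0.286
```

Run:
```python
from h import *
s=r.sense();print(s["eef_pos"],s["contact_force"],s["wrist_torque"])
g=grab("scene"); save(g,"m_scene.png",(130,150,330,350),3)
g=grab("top"); save(g,"m_top.png",(180,90,400,255),3.6)
```

```text
[ 447.20968856 -175.0474072   263.41592014] [0.28972989 1.59645169 5.77878351] [ 0.27429605 -0.15971029  0.22757507]
```

View pics/m_scene.png

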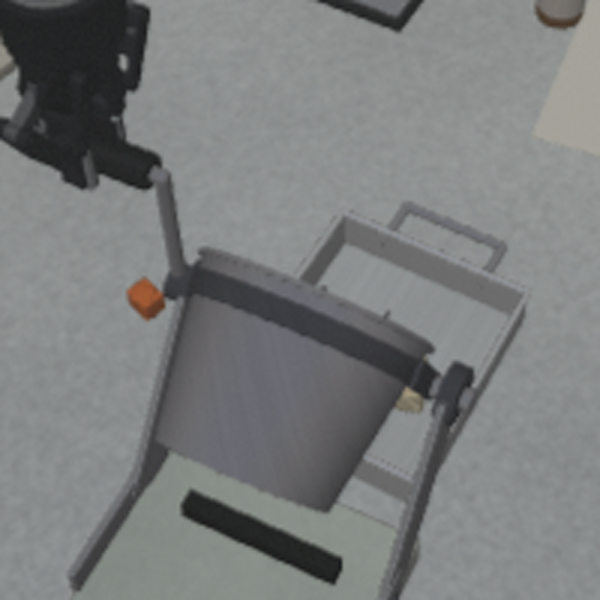

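View pics/m_top.png

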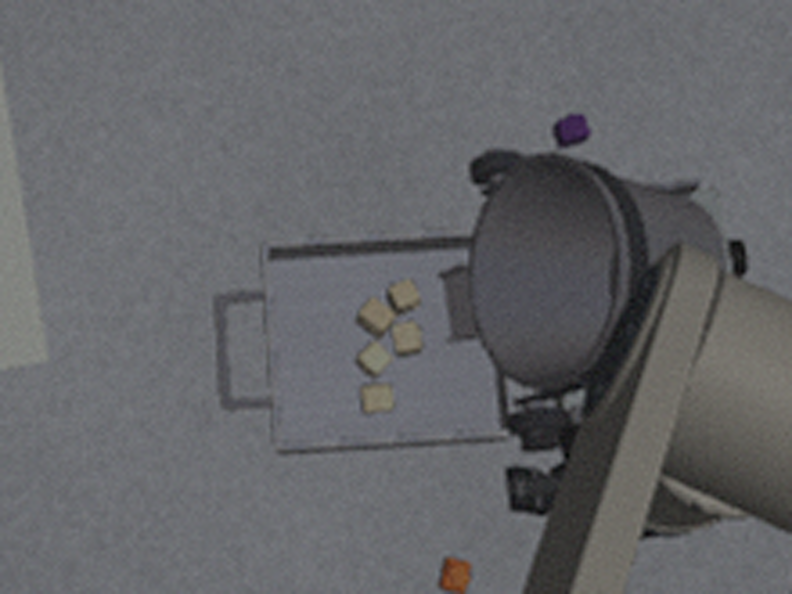

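All five ivory lumps lie in the tray (m_top at (403,295), (376,316), (407,337), (373,357), (378,397)) and the pot looks empty. I'll swing it back upright.

Request:
{"api": "servo_tool", "payload": {"rows": [[[0.22, -1.24, -0.07], 0, 2.0], [[0.22, -1.22, -0.2], 0, 2.0], [[0.21, -1.2, -0.34], 0, 2.0], [[0.21, -1.14, -0.48], 0, 2.0], [[0.2, -1.09, -0.6], 0, 2.0]]}}

```text
clock: 12.3
eef_pos: [458.1, -235.0, 246.3]
tcp_rot: [-3.139, 0.002, -2.992]
contact_force: [2.7, -0.1, 3.7]
opening: 0.29
```

Request:
{"api": "servo_tool", "payload": {"rows": [[[0.18, -1.02, -0.71], 0, 2.0], [[0.17, -0.94, -0.83], 0, 2.0], [[0.15, -0.84, -0.92], 0, 2.0], [[0.13, -0.73, -1.02], 0, 2.0], [[0, 0, 0], 0, 2.0]]}}

```text
clock: 12.72
eef_pos: [464.6, -271.3, 209.6]
tcp_rot: [-3.138, 0.001, -2.992]
contact_force: [5.8, -7.7, -1.1]
opening: 0.287
```

Request:
{"api": "servo_tool", "payload": {"rows": [[[0.06, -0.33, -0.5], 0, 2.0], [[0.05, -0.3, -0.5], 0, 2.0], [[0, 0, 0], 0, 2.0]]}}

```text
clock: 12.97
eef_pos: [465.5, -276.3, 200.7]
tcp_rot: [-3.139, 0.001, -2.992]
contact_force: [5.3, -5.7, -1.4]
opening: 0.286
```

Request:
{"api": "servo_tool", "payload": {"rows": [[[0, -0.1, -0.2], 0, 2.0], [[0, 0, 0], 0, 2.0], [[0, 0, -0.1], 0, 2.0], [[0, 0, 0], 0, 2.0]]}}

```text
clock: 13.3
eef_pos: [465.6, -276.5, 200.2]
tcp_rot: [-3.139, 0.002, -2.992]
contact_force: [-4.0, 2.9, 27.6]
opening: 0.285
```

Request:
{"api": "servo_tool", "payload": {"rows": [[[0, 0, 0], 0, 5.5], [[0, 0, 0], 0, 5.5], [[0, 0, 0], 0, 5.5], [[0, 0, 0], 0, 5.5]]}}

```text
clock: 13.63
eef_pos: [463.9, -275.1, 196.7]
tcp_rot: [3.14, -0.002, -2.992]
contact_force: [-0.3, -0.1, 0.1]
opening: 0.648
```

Request:
{"api": "servo_tool", "payload": {"rows": [[[0, 0, 1.5], 0, 5.5], [[0, 0, 2.5], 0, 5.5], [[0, 0, 3], 0, 5.5], [[-1, 0, 3], 0, 5.5], [[-2, 0, 3], 0, 5.5]]}}

```text
clock: 14.05
eef_pos: [435.2, -275.1, 328.1]
tcp_rot: [3.141, -0.0, -2.991]
contact_force: [-1.0, 0.2, 0.2]
opening: 0.64
```

Request:
{"api": "servo_tool", "payload": {"rows": [[[-2, 0, 2], 0, 5.5], [[0, 0, 0], 0, 5.5], [[0, 0, 0], 0, 5.5]]}}

```text
clock: 14.3
eef_pos: [414.5, -275.6, 348.2]
tcp_rot: [-3.14, 0.001, -2.993]
contact_force: [-0.5, 0.1, -1.1]
opening: 0.643
```

Run:
```python
from h import *
s=r.sense();print(s["eef_pos"],s["contact_force"])
g=grab("scene"); save(g,"n_scene.png",None,1.5)
g=grab("top"); save(g,"n_top.png",(180,90,400,255),3.6); np.savez("n_top.npz",**g)
D=lambda x,y:(180+(x+.5)/3.6-.5,90+(y+.5)/3.6-.5)
print("sleeve",w(g,*D(716,485)).round(1))
```

```text
[ 414.46042231 -275.55251179  348.15907323] [-0.50923064  0.14248523 -1.09425646]
sleeve [ 466.1 -274.4  220.3]
```

View pics/n_scene.png

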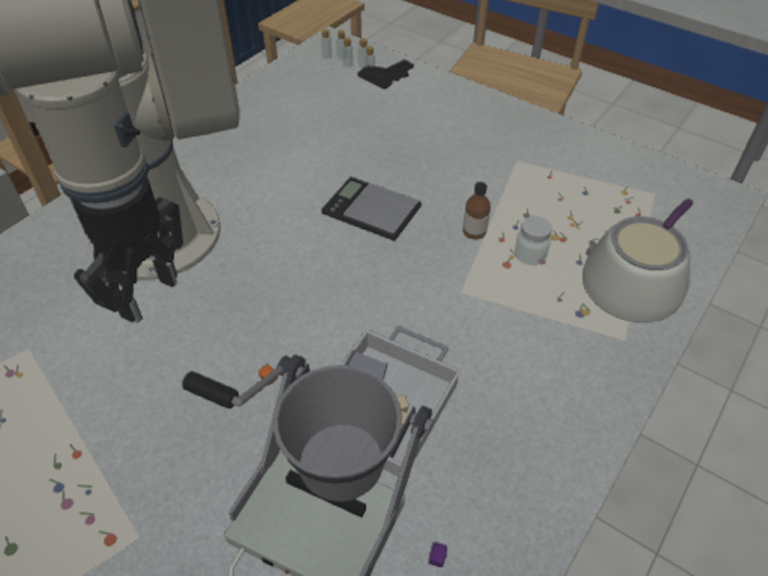

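View pics/n_top.png

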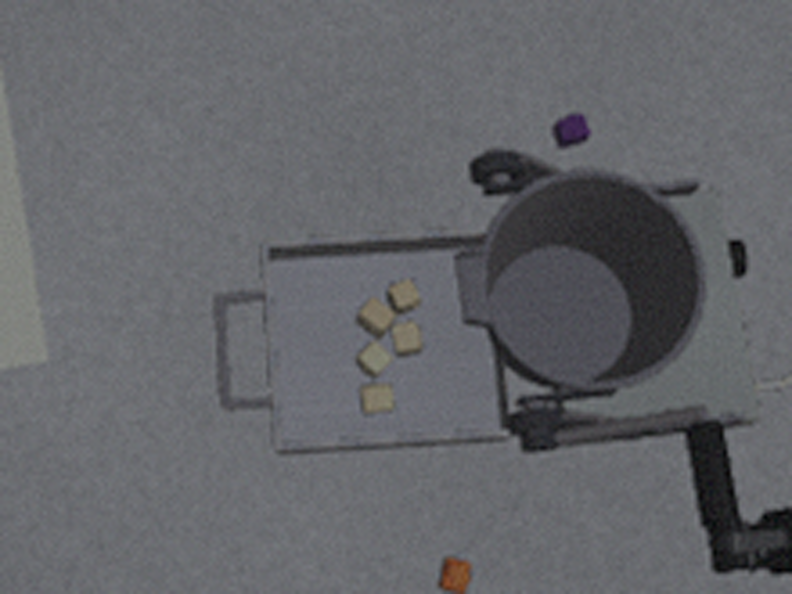

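The pot is empty and back at its starting pose, five lumps are in the tray, and the gripper is clear. Bottle, jar and scale are where they were. Handing in.

```bash
python3 -c "
from h import *
print(r.sign_off())"
```

```text
the job is handed in; nothing more can be done
None
```

The wax kettle is emptied and the job is handed in, at about 14 s of the 72 s allowed; the sign-off gives no verdict.

**What I did:** I gripped the tray's wire pull and slid the tray under the pouring lip. I then gripped the lever sleeve and swung the pot to its far stop, waited about 1.6 s, swung it back and pressed it onto its rest. Finally I let go and moved the gripper clear.

**Last checks:**
- **Lumps:** all five ivory lumps are in the tray and the pot is empty.
- **Tray:** it looks flat on the bench.
- **Pot:** the picture matches the one at the start, the lever sleeve is within about 3 mm of its first measured place, and pressing down met a firm stop at about 28 N.
- **Bystanders:** bottle, jar and scale look unmoved in the scene picture, though I did not measure them again.
- **Robot:** the gripper touches nothing.

**What disagreed:** my first reading of the kettle's angle was about 0.02 rad off. That built up about 16 N each sideways and upward at the lever partway through the tip. I corrected the path, and the forces stayed small afterwards, apart from that final press onto the rest.

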